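# Index the rotary table to the next hole

### The arm

A 6-joint arm with a two-finger parallel gripper is mounted at the origin on a cart in front of the work surface, level with it; the furniture and walls round the work are solid. World frame = base frame: x ahead of the robot, y to its left, z up, the work surface at z = 0. Lengths are in m, angles in rad, forces in N, time in s.
With the tool pointing down it reaches from about 0.25 to 0.725 m from the base axis. Payload 4 kg.
Tool frame: the origin (TCP) lies midway between the tips of the shut fingers; the grasp point (between the pads) lies grip_point_offset behind it (grip_point_offset is the distance from the TCP to the grasp point, in m); z points along the fingers, y is the line along which they close (so a half turn about z gives the same grasp; the last joint's range is limited). The gripper opens to 85 mm and grips with 20 to 120 N. Pads are 22 mm wide; open, the fingers measure 114 mm over their backs; the gripper's body (76 mm by 85 mm) begins 54 mm behind the grasp point. The pads swing forward as they close: fully open they stand 13 mm farther back than shut.
Start: joints at [1.153, 0.241, 0.005, 1.335, 0, 1.571], TCP at [0.203, 0.457, 0.231] pointing down, gripper open.
Joint ranges: [-2.72, 2.72], [-1.05, 1.87], [-1.09, 1.28], [-1.99, 2.15], [-1.42, 1.44], [-3.14, 3.14]. Speed limits (rad/s): [2.79, 2.79, 3.14, 3.14, 3.14, 3.14].

### API

Orientations are given as a unit quaternion [x, y, z, w].
In Python, from workcell import * gives the robot as it stands. The module is installed in compiled form; this text tells all that it offers.
- The arm moves only by the tool arm_command, never from a script. Its arguments are lists of equal length, an entry for each row: "slide": the shift along the tool's x, y, z in cm, a list of three; "spin": the turn about the tool's z in degrees. A call has exactly 5 rows; each row is the pose to reach, as a shift and turn from the pose commanded when the call began, along the tool's axes at that moment; what a row does not reach only later rows make up. A row lasts 1/8 s, in which the tool goes at most 62.5 mm and 10.7 degrees, less where a joint would pass 70% of its speed; a pose out of reach is approached as far as the arm can. A call with a gripper value outside its range is refused whole. "jaw" is the finger opening in cm, from 0 to 8.54, set as the call begins (left out, the last holds). The fingers move at their own pace and stop on an object; the grip force is fixed at half the most. Time passes only in rows, so rows that repeat a pose let the fingers close, or fill a call up. It gives the time, the measured TCP pose, the force, the opening and the grip force at its end, in the units of the state.
- get_obs(): the state, without advancing time (a new reading comes with each control period).
- camera(name): name is "scene" or "top"; returns a dict with "pixels" (400x640x3 uint8, red, green, blue), "range_z" (400x640 float32, m along the optical axis (not along the pixel's ray), 0 where there is no reading), "intrinsics" (3x3 intrinsics, pixels), "rvec" (rotation vector, rad) and "tvec" (3), from world to camera coordinates, as OpenCV has them. Camera axes: x right, y down, z forward; pixel columns grow to the right and rows downward; lengths in m; the calibration is good to about 2 mm. A picture is of the moment at which its call begins.
- job_done(): hands the job in; it is judged then, once.
Trained networks look in a picture, given as the dict that the camera call returned (one of the last four; its "shot" number tells which), for a name from the list of things; names that differ only in an ending like _2 or _b are one class to them, and where a whole thing is asked for, a point or a joint stands for the part that bears it (a point fixed in the world has none). Each returns a list of dicts, best first, with "confidence" (0 to 1); they miss things now and then, are a little off and sometimes report something else, mostly with a low value. They report only what shows in the picture. A call takes as long as a camera call. They do not tell look-alikes from the thing itself.
- recognise(picture, thing): "centre" ([column, row] in pixels, amid what is visible of it).
- landmark_of(picture, thing): "centre" ([column, row] in pixels: a listed point, or the origin of a listed thing).
The state is a dict: "clock": time; "joint_pos": joint angles; "joint_vel": joint speeds; "tau": joint torques, N m; "eef_pos": TCP position; "tool_rot": TCP orientation; "ft_force": force on the tool from outside, world axes, zero at the start; "ft_torque": the same for the moment, N m; "grip_width": finger opening in m; "grasp_force": force on a finger pad.
Only numpy, scipy, OpenCV 4.12 (cv2) and the standard library are available. Lean on these libraries where they do the work, as an engineer would, in place of code of your own. Each camera call takes 0.05 s, during which the arm holds its last target. There are 200 camera calls.

### The job

The flange on the indexing table is due its next drilling position. Without grasping anything, press the table's spring plunger in with the fingertips, push the table round anticlockwise (seen from above) and let the plunger spring back up into the very next hole so that the table is locked there. Do not run on past that hole or turn the table backwards, leave the flange sitting in its nest, and leave the other parts on the bench where they are.

Things in the scene. Friction and masses are not known exactly. Their poses are not given: they have to be found in the camera images.
- index_base: Fixed grey round housing of the indexing table, 310 mm diameter, 47 mm high (three small screw lugs reach 21 mm farther). Origin: centre of its underside, on the turning axis, z up. Its slots ('holes') lie at 30, 90, 150, 210, 270 and 330 degrees anticlockwise from its own +x; the drill-bush arm stands on its +x side.
- turntable (a joint): Angle of the aluminium turntable (disc, 248 mm diameter, top 50 mm above the bench), rad, growing anticlockwise seen from above; 0 at the start, locked in a slot; the next slot is at 1.047 (60 degrees). Stays where it is left (friction about 0.12 N m); locked, with about 1 degree of play, while the plunger is up in a slot.
- plunger (a joint): How far the spring plunger is pressed down, m: 0 fully up, 0.016 the stop; the spring gives 4 N at 0, 8 N at the stop. The tooth is clear and the table free from 0.0125 on. Let go between slots it stays at about 0.012 under the ring; let go within about 2.5 degrees of a slot's middle it centres itself and springs fully up.
- button_top (a point): Centre of the flat top of the plunger's button, a black disc of 56 mm diameter, 87 mm from the turning axis, 70 mm above the bench when up; moves with plunger and table. It starts on the robot's side, 150 degrees anticlockwise from the housing's +x. A steel tooth, 14 mm wide with a roof-shaped top, points from it outwards into the ring's slot.
- collar (a point): Centre of the upper rim of the aluminium collar round the button: inner diameter 58 mm, outer 68 mm, top 69 mm above the bench. It is part of the turntable and does not go down: the button sinks into it, so that fingertips pressing the button stand inside the collar and can carry the table round (they may slip some 10 mm first, until they bear on the wall).
- next_slot (a point): Middle of the next slot anticlockwise, where the plunger's tooth must lock. The slots are six equal gaps, 17 mm wide and 60 degrees apart, in the steel index ring lying round the housing's mouth (128 to 149 mm from the axis, heights 34 to 47 mm). This point: 138 mm from the axis, 47 mm above the bench.
- drill_bush (a point): Top of the bush at the end of the fixed drill-bush arm, 108 mm above the bench, 25 mm from the turning axis. The arm (24 mm wide, top at 106 mm) runs from here outwards to a post 161 mm from the axis, on the side away from the robot: keep clear of it.
- table_centre (a point): Centre of the turntable's top face, on the turning axis, 50 mm above the bench.
- flange: Loose turned aluminium flange, 64 mm diameter, 24 mm high, resting in a ring nest (5 mm high, 71 mm inner diameter) at the turntable's centre, on its top. Origin: centre of its underside. To be left in the nest.
- sprocket: Loose grey steel sprocket, 69 mm diameter, 18 mm high, lying on the bench. Origin: centre of its underside. Bystander.
- spacer_stack: Loose stack of nylon spacers (white, black, white), 25 mm diameter, 30 mm high, standing on the bench. Origin: centre of its underside. Bystander.
- tape_roll: Loose roll of black tape, 55 mm diameter, 19 mm high, lying on the bench. Origin: centre of its underside. Bystander.
Not all that is in view belongs to the job. Leave any green look-alike of the flange alone.

How it is judged:
By the outcome, as a careful person would: the job done as asked, in the order asked, and still so for the second after the job is handed in, with the robot touching nothing.
It also fails if it takes over 38 s, if anything falls off the work surface, if the arm or the gripper's body presses on something with over 40 N, if the wrist force passes 120 N, or if a joint passes its speed limit or range.

## Working session

There is one attempt and no reset: what is moved stays moved. The work goes in short steps, Python scripts to look and compute and a tool call to move; the robot and the scene stay as the last step left them, time stands still between calls to the robot, and variables do not carry over. Pictures are saved under pics/ and viewed, at most 10 in all, crops included, and the job is handed in when it is done.

Besides the shell and the picture viewer there is one more tool, called in YAML: its name, and indented under it one key for each argument. arm_command: Moves the arm, as the interface text tells. Its arguments: {"type":"object","properties":{"slide":{"type":"array","items":{"type":"array","items":{"type":"number"}}},"spin":{"type":"array","items":{"type":"number"}},"jaw":{"type":"number"}},"required":["slide","spin"]}

```bash
mkdir -p pics
cat > h.py <<'E'
from workcell import *
import numpy as np, cv2
def W(p,c,z=None):
    K=np.array(p["intrinsics"]);R=cv2.Rodrigues(np.array(p["rvec"],float))[0];t=np.array(p["tvec"],float).ravel()
    d=np.linalg.inv(K)@np.array([c[0],c[1],1.0]);o=-R.T@t;r=R.T@d
    if z is None:
        s=p["range_z"][int(round(c[1])),int(round(c[0]))]
    else: s=(z-o[2])/r[2]
    return o+s*r
def P(p,w):
    return cv2.projectPoints(np.array([w],float),np.array(p["rvec"],float),np.array(p["tvec"],float),np.array(p["intrinsics"]),None)[0].ravel()
E
python3 - <<'E'
from h import *
o=get_obs();print({k:np.round(v,3) for k,v in o.items()})
H=dict(button_top=.07,collar=.069,next_slot=.047,drill_bush=.108,table_centre=.05,index_base=0,flange=.05)
for n in("top","scene"):
    p=camera(n);cv2.imwrite(f"pics/{n}0.png",p["pixels"][:,:,::-1])
    for k,z in H.items():
        for r in landmark_of(p,k)[:2]: print(n,k,np.round(r["centre"],1),round(r["confidence"],2),np.round(W(p,r["centre"],z),4))
E
```

```text
{'clock': np.float64(0.0), 'joint_pos': array([ 1.153,  0.241,  0.004,  1.335, -0.   ,  1.571]), 'joint_vel': array([ 0.001, -0.   ,  0.001, -0.001,  0.003, -0.001]), 'tau': array([-1.0000e-03, -3.7231e+01,  2.5241e+01,  1.7000e-02, -0.0000e+00,
        0.0000e+00]), 'eef_pos': array([0.203, 0.456, 0.23 ]), 'tool_rot': array([ 0.207,  0.978, -0.001, -0.   ]), 'ft_force': array([-0.555, -0.133, -0.02 ]), 'ft_torque': array([ 0.027, -0.023, -0.028]), 'grasp_force': np.float64(0.0), 'grip_width': np.float64(0.086)}
top button_top [287.8 222.6] 0.65 [0.4652 0.0587 0.07  ]
top collar [290.1 225.4] 0.71 [0.4556 0.0507 0.069 ]
top next_slot [321.6 229.5] 0.7 [ 0.4448 -0.0588  0.047 ]
top drill_bush [299.  192.1] 0.73 [0.5647 0.0202 0.108 ]
top table_centre [302.2 200.1] 0.76 [0.5488 0.0093 0.05  ]
top table_centre [298.8 201.9] 0.53 [0.5423 0.0213 0.05  ]
top index_base [408.8 167.3] 0.55 [ 0.6837 -0.3832  0.    ]
top flange [225.  243.5] 0.67 [0.3946 0.2759 0.05  ]
top flange [362.3 192.8] 0.65 [ 0.5758 -0.2034  0.05  ]
scene button_top [280.6 210.7] 0.49 [0.4636 0.0608 0.07  ]
scene collar [285.  213.1] 0.97 [0.4702 0.0467 0.069 ]
scene next_slot [298.3 245.9] 0.68 [ 0.4492 -0.0606  0.047 ]
scene drill_bush [319.4 192.7] 0.72 [0.5798 0.0302 0.108 ]
scene table_centre [312.5 211.6] 0.93 [0.5495 0.0206 0.05  ]
scene index_base [313.4 221.5] 0.69 [0.5524 0.0201 0.    ]
scene flange [343.4 285.6] 0.93 [ 0.4815 -0.2357  0.05  ]
scene flange [369.3 272.5] 0.84 [ 0.5637 -0.2411  0.05  ]
```

Run:
```python
import cv2
a=cv2.imread("pics/top0.png")[130:280,200:440];cv2.imwrite("pics/topc.png",cv2.resize(a,None,fx=3.3,fy=3.3,interpolation=3))
a=cv2.imread("pics/scene0.png")[120:320,190:440];cv2.imwrite("pics/scenec.png",cv2.resize(a,None,fx=3,fy=3,interpolation=3))
```

```text
(no output)
```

View pics/topc.png

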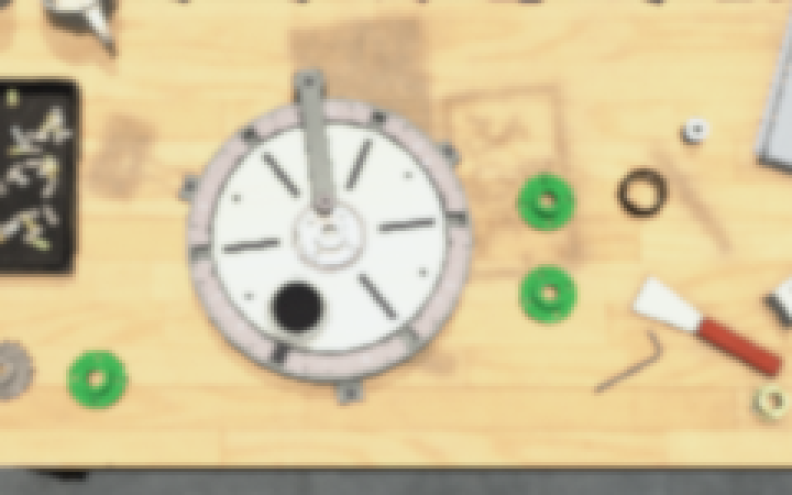

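View pics/scenec.png

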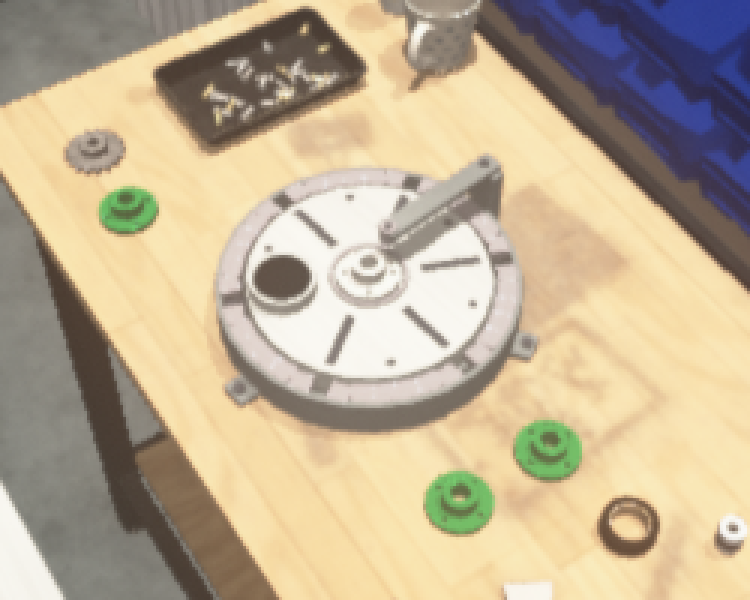

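The top crop shows the round table at about px (300,203) with the aluminium flange in its nest. The black button is at px (290,223), on the robot's side and slightly left. Its tooth slot is at px (285,237), and the next slot anticlockwise is at px (325,232). The three green flanges at px (229,245), (365,191) and (366,219) are look-alikes, so I leave them alone. Next I refine the table geometry.

```bash
cat > fit.py <<'E'
from h import *
from scipy.optimize import least_squares
def rect(p,z,x0=.34,y0=-.18,n=800,s=.0005):
    # rectified: col-> y decreasing, row-> x decreasing
    g=[[x0,y0],[x0+n*s,y0],[x0+n*s,y0+n*s],[x0,y0+n*s]]
    src=np.float32([P(p,[a,b,z]) for a,b in g])
    dst=np.float32([[ (y0+n*s-b)/s,(x0+n*s-a)/s] for a,b in g])
    return cv2.warpPerspective(p["pixels"],cv2.getPerspectiveTransform(src,dst),(n,n),flags=cv2.INTER_LINEAR), lambda c,r:(x0+n*s-r*s, y0+n*s-c*s)
def button(p,z,guess):
    im,f=rect(p,z);m=(im.max(2)<80).astype(np.uint8)
    k,l,st,ce=cv2.connectedComponentsWithStats(cv2.morphologyEx(m,cv2.MORPH_OPEN,np.ones((25,25),np.uint8)))
    c=[(np.array(f(*ce[i])),st[i,4]*.0005**2) for i in range(1,k)]
    return min(c,key=lambda q:np.hypot(*(q[0]-guess))) if c else None
def slots(p,C,a0):
    im,f=rect(p,.047);hit=[]
    g=im.max(2).astype(float);prof=[]
    th=np.radians(np.arange(0,360,.5))
    for t in th:
        v=[]
        for r in np.arange(.132,.146,.001):
            x,y=C[0]+r*np.cos(t),C[1]+r*np.sin(t)
            v.append(g[min(799,max(0,int((.74-x)/.0005))),min(799,max(0,int((.22-y)/.0005)))])
        prof.append(np.mean(v))
    return th,np.array(prof)
E
python3 - <<'E'
from fit import *
for n in("top","scene"):
    p=camera(n)
    im,f=rect(p,.05);cv2.imwrite(f"pics/r_{n}.png",im[:,:,::-1])
    b=button(p,.07,np.array([.465,.055]));print(n,"button",b, "diam",2*np.sqrt(b[1]/np.pi))
    # white disc edge: radial fit
    g=cv2.GaussianBlur(im,(5,5),0).astype(float);w=g[:,:,0]-0*g[:,:,1];sat=im.max(2).astype(float)-im.min(2)
    # housing outer edge at z=.047 : wood has high saturation
    im2,f2=rect(p,.047);s2=cv2.GaussianBlur(im2.max(2).astype(np.float32)-im2.min(2),(7,7),0)
    for name,img,R,lo,hi in(("outer",s2,.155,.147,.163),("disc",cv2.GaussianBlur(im2.max(2).astype(np.float32),(7,7),0),.126,.118,.134)):
        C=np.array([.548,.016])
        for it in range(6):
            pts=[]
            for t in np.radians(np.arange(0,360,3)):
                r=np.arange(lo-.006,hi+.006,.0005)
                x=C[0]+r*np.cos(t);y=C[1]+r*np.sin(t)
                v=img[np.clip(((.74-x)/.0005).astype(int),0,799),np.clip(((.22-y)/.0005).astype(int),0,799)]
                d=np.abs(v[6:]-v[:-6]);i=d.argmax()
                pts.append((x[i+3],y[i+3]))
            pts=np.array(pts)
            s=least_squares(lambda q:np.hypot(pts[:,0]-q[0],pts[:,1]-q[1])-q[2],[*C,R],loss="soft_l1",f_scale=.001)
            C=s.x[:2]
        print(n,name,np.round(s.x,4),"med res",np.median(np.abs(s.fun)))
    th,pr=slots(p,C,0)
    # 60deg-periodic dark minimum with disc centre
    k=np.arange(0,60,.5);fold=pr.reshape(6,120).mean(0);print(n,"slot phase",k[np.argsort(fold)[:10]])
E
```

```text
top button (array([0.46475163, 0.05219486]), np.float64(0.00172175)) diam 0.0468209374761737
top outer [0.5439 0.0189 0.1549] med res 0.0011963730438517561
top disc [0.546  0.0191 0.1229] med res 0.0005758392801185619
top slot phase [38.5 38.  39.  37.5 37.  39.5 36.5 40.  36.  40.5]Traceback (most recent call last):
  File "<stdin>", line 5, in <module>
TypeError: 'NoneType' object is not subscriptable
```

arm_command:
  slide:
    - [-3,-2,0]
    - [-7.5,-5,0]
    - [-12,-8,0]
    - [-16.5,-10.8,0]
    - [-20,-13.1,0]
  spin: [0,0,0,0,0]
  jaw: 0

```text
clock: 1.52
eef_pos: [0.3334, 0.2545, 0.2315]
tool_rot: [0.208, 0.978, 0.0, 0.0]
ft_force: [0.5, 0.2, 0.2]
grip_width: 0.0001
grasp_force: 0.0
```

arm_command:
  slide:
    - [-4.5,-3,0]
    - [-9,-6,1]
    - [-13.5,-9,3]
    - [-17.5,-11.8,6]
    - [-20.4,-13.4,9]
  spin: [0,0,0,0,0]

```text
clock: 2.15
eef_pos: [0.4658, 0.0489, 0.1408]
tool_rot: [0.208, 0.978, 0.0, 0.001]
ft_force: [0.8, 1.1, -0.0]
grip_width: 0.0001
grasp_force: 0.0
```

Run:
```python
from fit import *
o=get_obs();print({k:np.round(o[k],4) for k in("clock","eef_pos","tool_rot","ft_force","grip_width","joint_pos")})
p=camera("scene")
for w in ([.546,.0191,.05],[.465,.0517,.07],[.4777,-.0348,.058]): print(P(p,w))
a=p["pixels"][110:270,220:400,::-1];cv2.imwrite("pics/s1.png",cv2.resize(a,None,fx=3.5,fy=3.5,interpolation=3))
```

```text
{'clock': np.float64(2.15), 'eef_pos': array([0.4658, 0.0489, 0.1408]), 'tool_rot': array([2.084e-01, 9.780e-01, 2.000e-04, 7.000e-04]), 'ft_force': array([ 0.8352,  1.1416, -0.0192]), 'grip_width': np.float64(0.0001), 'joint_pos': array([ 1.0460e-01,  2.3970e-01, -2.4180e-01,  1.0878e+00, -1.0000e-04,
        5.2450e-01])}
[311.80589354 212.41781473]
[282.59034275 212.52629787]
[301.93830953 233.02116885]
```

View pics/s1.png

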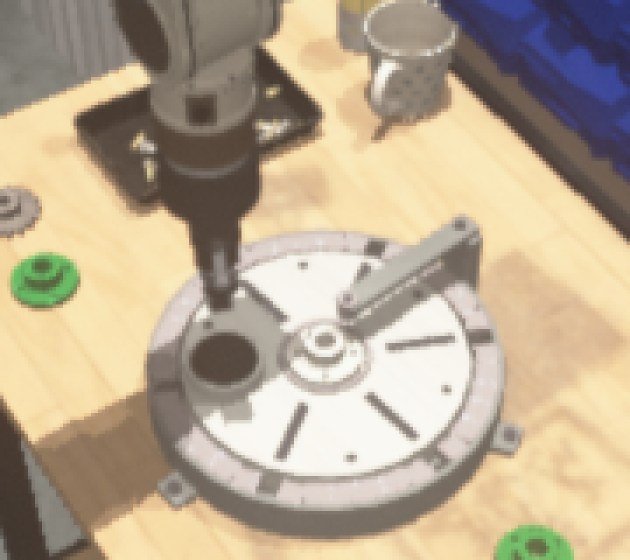

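The button is at scene px (284,212), which matches the projected position, and the shut fingers hang above it. Pressing down next.

arm_command:
  slide:
    - [0,0,2]
    - [0,0,4]
    - [0,0,5.5]
    - [0,0,6.2]
    - [0,0,6.6]
  spin: [0,0,0,0,0]

```text
clock: 2.82
eef_pos: [0.4647, 0.051, 0.0753]
tool_rot: [0.207, 0.978, 0.0, 0.0]
ft_force: [-0.5, 0.5, 0.9]
grip_width: 0.0
grasp_force: 0.0
```

arm_command:
  slide:
    - [0,0,0.4]
    - [0,0,0.9]
    - [0,0,1.4]
    - [0,0,1.8]
    - [0,0,1.95]
  spin: [0,0,0,0,0]

```text
clock: 3.45
eef_pos: [0.4652, 0.051, 0.0563]
tool_rot: [0.207, 0.978, 0.0, 0.001]
ft_force: [-1.3, 0.3, 7.0]
grip_width: 0.0002
grasp_force: 3.3
```

arm_command:
  slide:
    - [-0.01,-0.24,0.03]
    - [-0.06,-0.7,0.05]
    - [-0.12,-1.15,0.05]
    - [-0.21,-1.59,0.05]
    - [-0.33,-2.04,0.05]
  spin: [0,0,0,0,0]

```text
clock: 4.08
eef_pos: [0.4609, 0.0315, 0.0564]
tool_rot: [0.207, 0.978, 0.001, 0.002]
ft_force: [-0.3, 1.8, 5.5]
grip_width: 0.0003
grasp_force: 3.3
```

Run:
```python
from fit import *
o=get_obs();print({k:np.round(o[k],4) for k in("clock","eef_pos","ft_force","ft_torque")})
d=o["eef_pos"][:2]-[.546,.0191];print(np.hypot(*d),np.degrees(np.arctan2(d[1],d[0]))%360)
p=camera("scene")
for k,z in (("collar",.069),("button_top",.055)):
    for r in landmark_of(p,k)[:2]:
        w=W(p,r["centre"],z);e=w[:2]-[.546,.0191];print(k,r,np.round(w,4),np.hypot(*e),np.degrees(np.arctan2(e[1],e[0]))%360)
a=p["pixels"][150:270,240:380,::-1];cv2.imwrite("pics/s2.png",cv2.resize(a,None,fx=4.5,fy=4.5,interpolation=3))
```

```text
{'clock': np.float64(4.075), 'eef_pos': array([0.4609, 0.0315, 0.0564]), 'ft_force': array([-0.2501,  1.7565,  5.4975]), 'ft_torque': array([ 0.4157, -0.0606,  0.0386])}
0.08595926447754926 171.69669998723347
collar {'centre': [286.6, 216.5], 'confidence': 0.7} [0.4676 0.0332 0.069 ] 0.07962198207438294 169.78421635931196
button_top {'centre': [281.2, 220.9], 'confidence': 0.49} [0.4511 0.0375 0.055 ] 0.09671068494156691 169.01972519112294
button_top {'centre': [312.9, 221.0], 'confidence': 0.25} [ 0.529  -0.0133  0.055 ] 0.03656293986191453 242.2930082801405
```

View pics/s2.png

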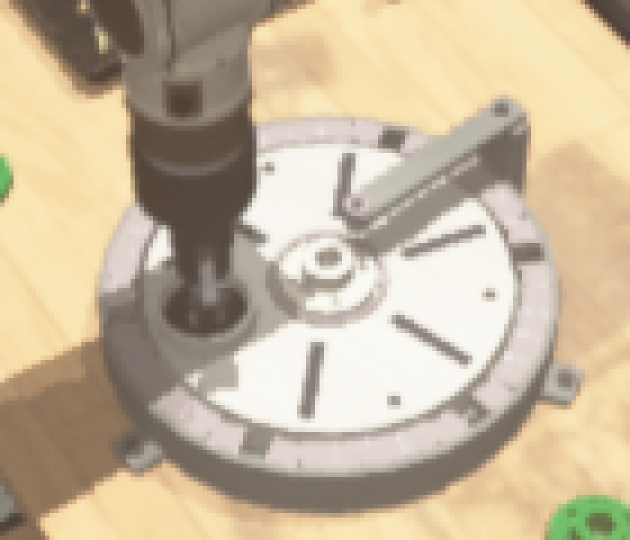

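The collar is carried round with the fingers: the grooves have turned and the fingertips sit inside the collar at about px (286,217). I continue the arc and measure the table angle.

arm_command:
  slide:
    - [-0.14,-0.44,0.05]
    - [-0.3,-0.86,0.05]
    - [-0.48,-1.28,0.05]
    - [-0.68,-1.69,0.05]
    - [-0.91,-2.09,0.05]
  spin: [0,0,0,0,0]

```text
clock: 4.85
eef_pos: [0.4608, 0.0086, 0.0559]
tool_rot: [0.207, 0.978, 0.001, 0.002]
ft_force: [0.2, 1.8, 5.8]
grip_width: -0.0003
grasp_force: 3.4
```

```bash
cat > ang.py <<'E'
from fit import *
def ang():
    C=np.array([.546,.0191]);o=get_obs()
    print({k:np.round(o[k],4) for k in("clock","eef_pos","ft_force")})
    d=o["eef_pos"][:2]-C;print("finger r,a-158.25",np.round(np.hypot(*d),4),np.round(np.degrees(np.arctan2(d[1],d[0]))%360-158.25,2))
    for n in("top","scene"):
        p=camera(n);q=dict(p);q["pixels"]=cv2.imread(f"pics/{n}0.png")[:,:,::-1].copy()
        A=cv2.cvtColor(rect(q,.05)[0],6).astype(np.float32);B=cv2.cvtColor(rect(p,.05)[0],6).astype(np.float32)
        hp=lambda I:np.clip(I-cv2.GaussianBlur(I,(0,0),12),-60,60)
        A,B=hp(A),hp(B);c=((.22-C[1])/.0005,(.74-C[0])/.0005)
        pa=cv2.warpPolar(A,(250,1440),c,250,0)[:,110:232];pb=cv2.warpPolar(B,(250,1440),c,250,0)[:,110:232]
        sc=[np.sum(pa*np.roll(pb,s,0)) for s in range(0,280)]
        i=int(np.argmax(sc[1:-1]))+1;f=np.polyfit([-1,0,1],sc[i-1:i+2],2);print(n,"table deg",round((i-f[1]/2/f[0])/4,2),"corr",round(sc[i]/np.sum(pa*pa),2))
    return p
if __name__=="__main__": ang()
E
python3 ang.py
```

```text
{'clock': np.float64(4.85), 'eef_pos': array([0.4608, 0.0086, 0.0559]), 'ft_force': array([0.2051, 1.7704, 5.8484])}
finger r,a-158.25 0.0859 28.77
top table deg 25.2 corr 0.39
scene table deg 26.23 corr 0.43
```

arm_command:
  slide:
    - [-0.25,-0.39,0]
    - [-0.51,-0.76,0]
    - [-0.79,-1.11,0]
    - [-1.1,-1.45,0]
    - [-1.42,-1.78,0]
  spin: [0,0,0,0,0]

```text
clock: 5.58
eef_pos: [0.4663, -0.0135, 0.0558]
tool_rot: [0.207, 0.978, 0.001, 0.001]
ft_force: [-0.3, 1.2, 7.2]
grip_width: 0.0003
grasp_force: 3.4
```

```bash
python3 ang.py
```

```text
{'clock': np.float64(5.575), 'eef_pos': array([ 0.4663, -0.0135,  0.0558]), 'ft_force': array([-0.2565,  1.1836,  7.2354])}
finger r,a-158.25 0.0861 43.98
top table deg 38.67 corr 0.46
scene table deg 39.79 corr 0.34
```

arm_command:
  slide:
    - [-0.28,-0.26,0]
    - [-0.57,-0.5,0]
    - [-0.87,-0.74,0]
    - [-1.18,-0.96,0]
    - [-1.18,-0.96,0]
  spin: [0,0,0,0,0]

```text
clock: 6.3
eef_pos: [0.4733, -0.0276, 0.0558]
tool_rot: [0.207, 0.978, 0.0, 0.002]
ft_force: [0.1, -0.6, 7.0]
grip_width: 0.0003
grasp_force: 3.4
```

Run:
```python
from ang import *
p=ang();a=p["pixels"][150:270,240:380,::-1];cv2.imwrite("pics/s3.png",cv2.resize(a,None,fx=4.5,fy=4.5,interpolation=3))
```

```text
{'clock': np.float64(6.3), 'eef_pos': array([ 0.4733, -0.0276,  0.0558]), 'ft_force': array([ 0.123 , -0.6047,  7.0068])}
finger r,a-158.25 0.0864 54.46
top table deg 48.02 corr 0.47
scene table deg 48.86 corr 0.34
```

View pics/s3.png

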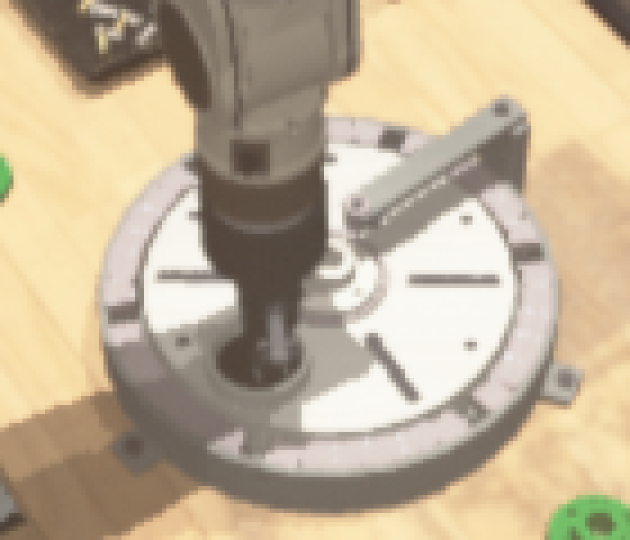

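Table is at about 48.5°, with the button near px (297,232). Now I lift 6 mm so the plunger rides under the ring, and push on the collar wall only. The tooth can then snap into the slot by itself.

arm_command:
  slide:
    - [0,0,-0.3]
    - [0,0,-0.6]
    - [-0.13,-0.08,-0.6]
    - [-0.26,-0.17,-0.6]
    - [-0.52,-0.32,-0.6]
  spin: [0,0,0,0,0]

```text
clock: 7.02
eef_pos: [0.4761, -0.032, 0.0615]
tool_rot: [0.207, 0.978, 0.001, 0.001]
ft_force: [-1.3, 1.6, 5.7]
grip_width: -0.0002
grasp_force: 2.7
```

```bash
python3 ang.py
```

```text
{'clock': np.float64(7.025), 'eef_pos': array([ 0.4761, -0.032 ,  0.0615]), 'ft_force': array([-1.2641,  1.6382,  5.7131])}
finger r,a-158.25 0.0866 57.91
top table deg 51.05 corr 0.45
scene table deg 51.97 corr 0.41
```

Run:
```python
from fit import *
C=np.array([.546,.0191]);out=[]
for n in("top","scene"):
    p=camera(n);im,_=rect(p,.05);im=im[:,:,::-1].copy()
    for a in range(6):
        t=np.radians(158.25+60*a)
        for r in(.126,.152):
            c=C+r*np.array([np.cos(t),np.sin(t)]);cv2.circle(im,(int((.22-c[1])/.0005),int((.74-c[0])/.0005)),4,(0,0,255),-1)
        t=np.radians(158.25+51.5+60*a)
        for r in(.06,.105):
            c=C+r*np.array([np.cos(t),np.sin(t)]);cv2.circle(im,(int((.22-c[1])/.0005),int((.74-c[0])/.0005)),4,(255,0,0),-1)
    out.append(im[60:720,60:740])
cv2.imwrite("pics/r4.png",cv2.resize(np.hstack(out),(800,388),interpolation=cv2.INTER_AREA))
```

```text
(no output)
```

View pics/r4.png

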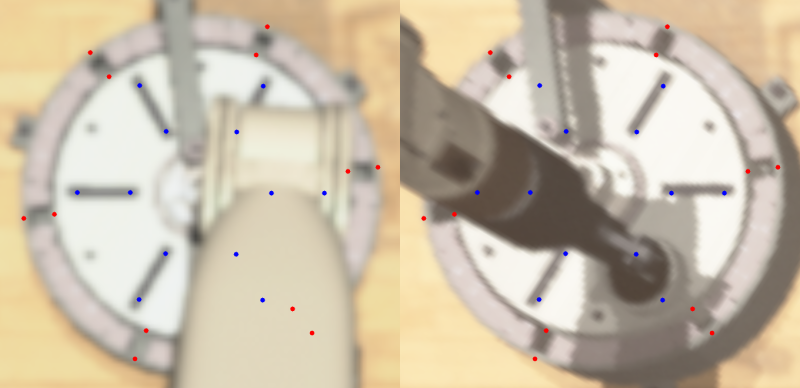

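The rectified views confirm the table at about 51.5–52°, with the next slot some 8° ahead of the button. I lift a little more to see whether the button still bears on the fingertips.

arm_command:
  slide:
    - [0,0,-0.1]
    - [0,0,-0.2]
    - [0,0,-0.2]
    - [0,0,-0.2]
    - [0,0,-0.2]
  spin: [0,0,0,0,0]

```text
clock: 7.85
eef_pos: [0.4763, -0.0324, 0.0632]
tool_rot: [0.207, 0.978, 0.0, 0.001]
ft_force: [2.5, 1.3, 4.6]
grip_width: -0.0001
grasp_force: 2.5
```

```bash
python3 ang.py
```

```text
{'clock': np.float64(7.85), 'eef_pos': array([ 0.4763, -0.0324,  0.0632]), 'ft_force': array([2.4831, 1.3041, 4.5979])}
finger r,a-158.25 0.0867 58.24
top table deg 51.43 corr 0.45
scene table deg 51.97 corr 0.41
```

Run:
```python
from fit import *
o=get_obs();print(o["ft_force"],o["eef_pos"],o["grasp_force"])
p=camera("scene");t=np.radians(158.25+51.8)
C=np.array([.546,.0191]);B=C+.087*np.array([np.cos(t),np.sin(t)]);print(B)
u=P(p,[*B,.06]);pts=[]
for r in range(int(u[1])-14,int(u[1])+15):
    for c in range(int(u[0])-16,int(u[0])+17):
        w=W(p,(c,r));d=np.hypot(*(w[:2]-B))
        if d<.040 and w[2]<.09: pts.append((d,w[2],p["pixels"][r,c].max()))
pts=np.array(pts)
for lo,hi in((0,.01),(.01,.018),(.018,.022),(.022,.026),(.026,.029),(.029,.034),(.035,.04)):
    m=(pts[:,0]>=lo)&(pts[:,0]<hi);print(lo,m.sum(),np.round(np.sort(pts[m,1])[::max(1,m.sum()//12)]*1000,1))
```

```text
[3.55198107 1.07192718 4.73687544] [ 0.47631097 -0.03243056  0.06317279] 2.465121015920886
[ 0.47069378 -0.02446573]
0 18 [59.6 60.1 60.7 60.8 60.8 61.  61.4 61.4 62.9 62.9 63.1 63.2 63.6 64.4
 68.1 70.9 76.3 83.7]
0.01 45 [55.6 59.1 59.9 61.2 61.4 61.5 61.9 62.  62.6 63.4 64.  64.6 65.2 65.5
 71.9]
0.018 40 [57.3 59.9 60.6 61.7 61.9 62.3 62.6 63.6 63.7 64.3 64.8 68.  79.3 82.9]
0.022 30 [59.  59.9 60.6 61.1 61.2 62.5 63.1 63.6 64.6 64.9 65.2 65.8 66.4 76.2
 82.8]
0.026 44 [45.6 49.3 56.2 60.2 62.6 62.9 63.5 64.5 66.  67.3 67.6 69.  70.1 70.9
 71.3]
0.029 162 [35.5 47.  49.  50.8 53.9 56.6 60.2 62.2 65.  66.4 67.9 69.  71.8]
0.035 73 [34.4 42.7 46.1 46.8 47.4 48.1 48.6 49.3 49.7 50.2 51.1 53.4 67.7]
```

The button still follows the fingertips up, so I press it fully clear again and carry on under control.

arm_command:
  slide:
    - [0,0,0.5]
    - [0,0,0.85]
    - [-0.27,-0.15,0.85]
    - [-0.54,-0.29,0.85]
    - [-0.67,-0.35,0.85]
  spin: [0,0,0,0,0]

```text
clock: 8.62
eef_pos: [0.4798, -0.038, 0.0544]
tool_rot: [0.207, 0.978, 0.001, -0.0]
ft_force: [0.3, 2.8, 7.7]
grip_width: -0.0002
grasp_force: 3.6
```

```bash
python3 ang.py
```

```text
{'clock': np.float64(8.625), 'eef_pos': array([ 0.4798, -0.038 ,  0.0544]), 'ft_force': array([0.2941, 2.8021, 7.733 ])}
finger r,a-158.25 0.0874 62.52
top table deg 55.26 corr 0.46
scene table deg 56.44 corr 0.36
```

arm_command:
  slide:
    - [-0.14,-0.06,0]
    - [-0.28,-0.12,0]
    - [-0.42,-0.18,0]
    - [-0.49,-0.21,0]
    - [-0.49,-0.21,0]
  spin: [0,0,0,0,0]

```text
clock: 9.35
eef_pos: [0.483, -0.042, 0.0543]
tool_rot: [0.207, 0.978, 0.0, -0.001]
ft_force: [0.3, 1.2, 7.0]
grip_width: 0.0001
grasp_force: 3.6
```

```bash
python3 ang.py
python3 - <<'E'
from fit import *
C=np.array([.546,.0191]);out=[]
for n in("top","scene"):
    p=camera(n);im,_=rect(p,.05);im=im[:,:,::-1].copy()
    for a in range(6):
        t=np.radians(158.25+60*a)
        for r in(.05,.115):
            c=C+r*np.array([np.cos(t),np.sin(t)]);cv2.circle(im,(int((.22-c[1])/.0005),int((.74-c[0])/.0005)),4,(0,0,255),-1)
    out.append(im[60:720,60:740])
cv2.imwrite("pics/r5.png",cv2.resize(np.hstack(out),(800,388),interpolation=cv2.INTER_AREA))
E
```

```text
{'clock': np.float64(9.35), 'eef_pos': array([ 0.483 , -0.042 ,  0.0543]), 'ft_force': array([0.2824, 1.1759, 6.9939])}
finger r,a-158.25 0.0877 65.87
top table deg 58.33 corr 0.46
scene table deg 59.28 corr 0.34
```

View pics/r5.png

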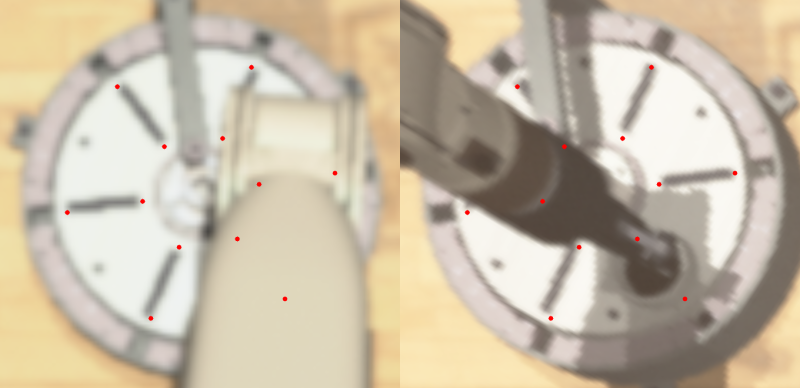

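The table is at about 58.8°, and the grooves nearly line up with the slot marks. I nudge slightly forward, then lift straight up.

arm_command:
  slide:
    - [-0.09,-0.03,0]
    - [-0.09,-0.03,0]
    - [-0.09,-0.03,-0.4]
    - [-0.09,-0.03,-0.8]
    - [-0.09,-0.03,-1.0]
  spin: [0,0,0,0,0]

```text
clock: 10.18
eef_pos: [0.4836, -0.0427, 0.0642]
tool_rot: [0.207, 0.978, 0.0, -0.001]
ft_force: [0.6, 2.2, 5.2]
grip_width: -0.0003
grasp_force: 2.3
```

```bash
python3 ang.py
```

```text
{'clock': np.float64(10.175), 'eef_pos': array([ 0.4836, -0.0427,  0.0642]), 'ft_force': array([0.6493, 2.1592, 5.2199])}
finger r,a-158.25 0.0878 66.47
top table deg 58.86 corr 0.45
scene table deg 59.87 corr 0.36
```

arm_command:
  slide:
    - [0,0,-0.3]
    - [0,0,-0.6]
    - [0,0,-1.0]
    - [0,0,-2.5]
    - [0,0,-5]
  spin: [0,0,0,0,0]

```text
clock: 10.9
eef_pos: [0.4831, -0.0433, 0.1144]
tool_rot: [0.208, 0.978, -0.001, -0.001]
ft_force: [0.0, -0.0, -0.0]
grip_width: -0.0
grasp_force: 0.0
```

arm_command:
  slide:
    - [2,2,-3]
    - [6,5,-5]
    - [10,8,-5]
    - [14,11,-5]
    - [17,14,-5]
  spin: [0,0,0,0,0]

```text
clock: 11.52
eef_pos: [0.3846, 0.1548, 0.1652]
tool_rot: [0.207, 0.978, -0.0, 0.0]
ft_force: [0.4, 0.1, -0.1]
grip_width: -0.0001
grasp_force: 0.0
```

Run:
```python
from ang import *
p=ang()
C=np.array([.546,.0191]);t=np.radians(218.25);B=C+.087*np.array([np.cos(t),np.sin(t)])
z=[];zc=[]
for r in range(200,260):
    for c in range(270,340):
        w=W(p,(c,r));d=np.hypot(*(w[:2]-B))
        if d<.02: z.append(w[2])
        if .032<d<.033 or .0295<d<.0335: zc.append(w[2])
print("button height",np.median(z),len(z),"collar p90",np.percentile(zc,[60,90]))
q=camera("top")
print("button top cam", [ (b:=button(q,h,B)), np.degrees(np.arctan2(*(b[0]-C)[::-1]))%360-158.25] if (h:=.07) else 0)
a=p["pixels"][120:280,200:400,::-1];cv2.imwrite("pics/s6.png",cv2.resize(a,None,fx=3.6,fy=3.6,interpolation=3))
```

```text
{'clock': np.float64(11.525), 'eef_pos': array([0.3846, 0.1548, 0.1652]), 'ft_force': array([ 0.4246,  0.0782, -0.0664])}
finger r,a-158.25 0.2109 -18.3
top table deg 59.3 corr 0.9
scene table deg -1.27 corr 0.5
button height 0.06977881780409634 119 collar p90 [0.06474016 0.06916345]
button top cam [(array([ 0.47596478, -0.03284018]), np.float64(0.0017285)), np.float64(58.311719581602546)]
```

View pics/s6.png

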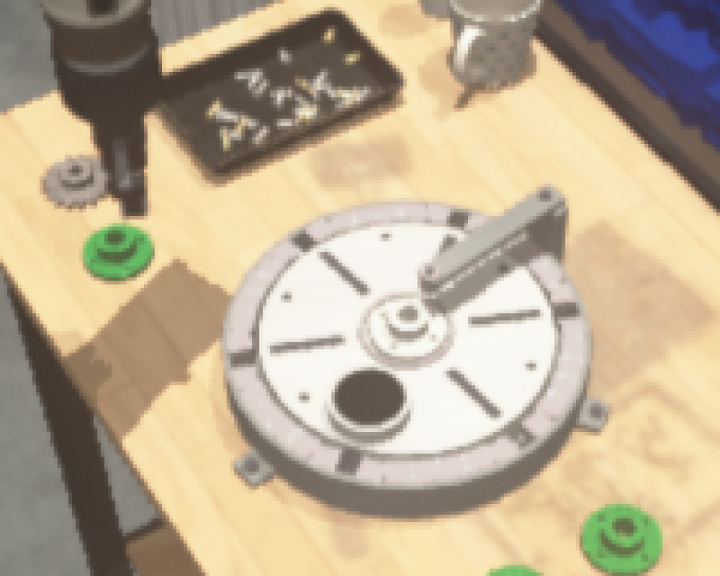

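The button stands fully up at 69.8 mm, at scene px (302,231). The table is at about 59.3°, within the lock's play of 60°. The flange is in its nest and the arm is clear, so I hand in.

```bash
python3 -c "
from workcell import *
print(job_done())"
```

```text
the job is handed in; nothing more can be done
None
```

I turned the table anticlockwise one position and handed the job in: it measures about 59.3° against 60°, with the plunger fully up in the next hole, the flange still in its nest, and the arm clear at 11.5 s.

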